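# Hang the inspection torch over the board under test

### The arm

A 6-joint arm with a two-finger parallel gripper is mounted at the origin on the work surface. World frame = base frame: x ahead of the robot, y to its left, z up, the work surface at z = 0. Lengths are in mm, angles in rad, forces in N, time in s.
With the tool pointing down it reaches from about 350 to 875 mm from the base axis. Payload 4.2 kg.
Tool frame: the origin (TCP) lies midway between the tips of the shut fingers; the grasp point (between the pads) lies 19 mm behind it; z points along the fingers, y is the direction in which the jaws open and shut (so a half turn about z gives the same grasp; the last joint's range is limited). The gripper opens to 85 mm and grips with 20 to 120 N. Pads are 22 mm wide; open, the fingers measure 114 mm over their backs; the gripper's body (76 mm by 85 mm) begins 54 mm behind the grasp point. The pads swing forward as they close: fully open they stand 13 mm farther back than shut.
Start: joints at [1.604, 0.385, 0.008, 0, -1.194, -0.259], TCP at [139.897, 609.121, 231.312] pointing down, gripper open.
Joint ranges: [-3.14, 3.14], [-1.21, 2.06], [-1.07, 1.41], [-3.16, 2.05], [-2.99, -0.16], [-3.1, 3.1]. Speed limits (rad/s): [2.79, 2.79, 3.14, 3.14, 3.14, 3.14].

### API

Orientations are given as a unit quaternion [x, y, z, w].
In Python, from bench import arm gives the robot as it stands.
- The arm moves only by the tool servo_tool, never from a script. Its argument "rows" is a list of rows, each an object of numbers: "fingers": the finger opening in cm, from 0 to 8.54; "x", "y", "z": the shift along the tool's x, y, z in cm; "turn": the turn about the tool's z in degrees. A call has 1 to 10 rows; each row shifts and turns the commanded pose from where the row before left it, along the tool's axes as they then stand; what a row does not reach is not made up. A row lasts 1/12 s, in which the tool goes at most 41.7 mm and 7.16 degrees, less where a joint would pass 70% of its speed; a pose out of reach is approached as far as the arm can. A call is refused whole if a number of a shift passes 4.17 or a number of a turn 7.16, either way. A call with a gripper value outside its range is refused whole. The fingers move at their own pace and stop on an object; the grip force is fixed at half the most. Time passes only in rows, so rows that do not move let the fingers close. It gives the time, the measured TCP pose, the force and the opening at its end, in the units of the state.
- arm.read_state(): the state, without advancing time (a new reading comes with each control period).
- arm.get_image(name): name is "scene" or "top" or "wrist"; returns (picture, depth): 384x512x3 uint8, red, green, blue; 384x512 float32, mm along the optical axis (not along the pixel's ray), 0 where there is no reading.
- arm.camera_model(name): a dict with "fx", "fy", "cx", "cy" (pixels), "pose" (4x4, takes a point from camera to world coordinates). Camera axes: x right, y down, z forward; pixel columns grow to the right and rows downward; lengths in mm; the calibration is good to about 2 mm. A picture is of the moment at which its call begins: read the wrist's pose just before it. camera_model takes no time and is no camera call; for the wrist camera it gives the pose at the moment of the call.
- arm.job_done(): hands the job in, once; it reports no verdict.
The state is a dict: "clock": time; "joints": joint angles; "joint_vel": joint speeds; "joint_efforts": joint torques, N m; "position": TCP position; "ee_rot": TCP orientation; "contact_force": force on the tool from outside, world axes, zero at the start; "wrist_torque": the same for the moment, N m; "gripper_width": finger opening in mm.
Only numpy, scipy, OpenCV 4.12 (cv2) and the standard library are available. Lean on these libraries where they do the work, as an engineer would, in place of code of your own. Each camera call takes 0.05 s, during which the arm holds its last target.

### The job

Pull the orange torch out of the two spring clips of its sloped holder and hang it by the wire loop on its tail in the bend of the hook on the stand, so that it hangs still, lens down, above the circuit board. Let go of it only once its loop is over the hook, do not drop it on the bench, and leave the circuit board, the tape roll and the calculator where they are.

Things in the scene. Friction and masses are not known exactly. Their poses are not given: they have to be found in the camera images.
- torch: orange torch, body 24 mm in diameter, about 0.12 kg. Origin: on its axis at the place to grip, midway between the clips. Own z runs along it towards the loop: black head (32 mm in diameter) from -75 to -52 mm, body to +65 mm, wire loop to +109.5 mm. In the holder it leans 40 deg from vertical, so it rises at 50 deg, loop end up and towards the holder's +x; its own -x is the way out of the clips.
- loop_top (a point): middle of the wire at the far end of the torch's rigid steel loop, 107 mm from the torch's origin along own z. Wire 5 mm thick. The loop is flat, in the torch's own y-z plane; its opening is 34 mm wide (y) and 37 mm long (z from 67 to 104 mm). When hung, this wire rests across the hook.
- holder: fixed blue and grey holder, foot 150 x 100 mm; origin on the bench under its middle, own x level; its slope, with the clips, faces own -x. Two steel C-clips, 10 mm wide, sit 41 mm above and below the torch's middle along its axis; the 72 mm between them are free, the back plate is 38 mm behind the torch's axis. The torch's head keeps it from sliding out lengthwise.
- clip_mid (a point): on the holder: middle of the torch when it sits in the clips (30 mm in front of the holder's origin, towards -x, 115 mm above the bench). The clips open at right angles to the slope, in the holder's frame towards (-0.766, 0, 0.643), 40 deg above level. Together they resist with some 5 to 15 N over the first 10 mm, then snap open.
- hook_stand: fixed stand: round foot (110 mm) and 18 mm post, both 150 mm behind its origin (own +x); an 8 mm round arm falls gently from the post towards own -x and ends in an upturned hook with a red tip. A second arm carries a black rubber rest, 60 mm wide, 40 mm high, 165 mm above the bench, its face 16 mm behind the bend's plumb line. Origin on the bench straight below the bend; own x level.
- hook_bend (a point): centre of the 8 mm bar at the lowest point of the hook, 270 mm above the bench; behind it (own +x of the stand) the arm rises at 15 deg to the post, before it (own -x) the red tip rises at 45 deg. A hung torch swings back against the rubber rest below and comes to rest in a few seconds.
- hook_tip (a point): end of the red tip of the hook, 27 mm in front of (own -x) and 25 mm above the bend; bar 8 mm thick, rounded end 4 mm further
- board: circuit board under test, loose, 120 x 80 mm, 36 mm high with its parts, lying on the bench under the hook; origin under its middle
- tape: roll of yellow tape, loose, 90 mm in diameter, 24 mm high, lying flat; origin under its middle
- calculator: black pocket calculator, loose, 125 x 75 x 14 mm, lying flat; origin under its middle
Mind the look-alikes: they are no part of the job. Leave any yellow look-alike of the holder alone.

How it is judged (in metres and radians):
On the way, in this order (a step that is already met when the one before it is completed fails the run):
1. the torch is out of the clips (its middle more than 50 mm from where it sat) (distance between torch and clip_mid above 0.05 m), for 0.1 s.
2. the torch, still held, has the end of its loop within 45 mm of the bend of the hook (distance between loop_top and hook_bend below 0.045 m and contact force between the fingers and torch above 0.5 N), for 0.1 s.
At the end, for the whole second after the job is handed in: the torch hangs freely by its loop, the end of the loop within 25 mm of the bend of the hook, loop up and lens down within 15 deg of vertical, moving slower than 40 mm/s; board, tape and calculator within 30 mm of where they were (distance between loop_top and hook_bend below 0.025 m and angle between torch's own z axis and vertical below 0.26 rad and height (world z) of torch above 0.14 m and linear speed of torch below 0.04 m/s and distance of each of board, tape, calculator from where it was at the start of the episode below 0.03 m); the robot touches nothing.
It fails at once if the torch is dropped on the bench (its middle below 60 mm) (height (world z) of torch below 0.06 m).
It fails at once if the board, the tape or the calculator is pushed more than 30 mm (distance of any of board, tape, calculator from where it was at the start of the episode above 0.03 m).
It also fails if it takes over 56 s, if anything falls off the work surface, if the arm or the gripper's body presses on something with over 40 N, if the wrist force passes 120 N, or if a joint passes its speed limit or range.

## Working session

There is one attempt and no reset: what is moved stays moved. The work goes in short steps, Python scripts to look and compute and a tool call to move; the robot and the scene stay as the last step left them, time stands still between calls to the robot, and variables do not carry over. Pictures are saved under pics/ and viewed, and the job is handed in when it is done.

Besides the shell and the picture viewer there is one more tool, called after "Emit:" by a JSON object that holds its "name" and its "arguments". servo_tool: Moves the arm, as the interface text tells. Its arguments: {"type":"object","properties":{"rows":{"type":"array","items":{"type":"object","properties":{"fingers":{"type":"number"},"x":{"type":"number"},"y":{"type":"number"},"z":{"type":"number"},"turn":{"type":"number"}}}}},"required":["rows"]}

```bash
ls; mkdir -p pics
python3 - <<'E'
from bench import arm
import cv2,numpy as np
print(arm.read_state())
for n in ("scene","top","wrist"):
    im,d=arm.get_image(n); m=arm.camera_model(n)
    cv2.imwrite(f"pics/{n}0.png",im[:,:,::-1]); np.savez(f"{n}0.npz",im=im,d=d,pose=m["pose"],k=[m["fx"],m["fy"],m["cx"],m["cy"]])
    print(n,m)
E
```

```text
pics
{'clock': 0.0, 'joints': array([ 1.60360167e+00,  3.85549050e-01,  6.63495022e-03, -5.06052971e-04,
       -1.19403950e+00, -2.58575512e-01]), 'joint_vel': array([ 2.51873871e-04,  1.65283378e-04, -4.35653030e-05,  2.85532894e-04,
        5.96082627e-04,  6.11217769e-04]), 'joint_efforts': array([-2.05666447e-04, -3.92290235e+01,  1.88403118e+01,  4.18633953e+00,
       -4.72061976e-03, -3.25385457e-06]), 'position': array([139.77462892, 608.5610302 , 230.2286645 ]), 'ee_rot': array([ 9.93624117e-01, -1.12738170e-01, -7.60961642e-05,  1.10135158e-03]), 'contact_force': array([-0.43251228,  0.66264456, -0.56224548]), 'wrist_torque': array([ 0.05102309, -0.01228498,  0.03471294]), 'gripper_width': 85.4055050390257}
scene {'fx': 403.87244062031374, 'fy': 403.87244062031374, 'cx': 255.02266222958974, 'cy': 198.54260047977533, 'pose': array([[-2.93336877e-01,  6.20163402e-01, -7.27565001e-01,
         1.29011027e+03],
       [ 9.55874708e-01,  1.77498603e-01, -2.34089275e-01,
         2.16975402e+02],
       [-1.60318298e-02, -7.64128000e-01, -6.44865397e-01,
         8.59631555e+02]
[... 303 characters left out ...]
9011e-01, -1.49407136e-02,  3.46157266e-02,
        -6.23777717e+01],
       [-3.31882351e-02, -8.70474300e-02, -9.95651187e-01,
         1.28163592e+03],
       [ 0.00000000e+00,  0.00000000e+00,  0.00000000e+00,
         1.00000000e+00]])}
wrist {'fx': 293.80453220021417, 'fy': 293.80453220021417, 'cx': 255.3646672810149, 'cy': 192.8779169487299, 'pose': array([[-2.23363098e-01, -9.25660738e-01, -3.05386844e-01,
         2.18159856e+02],
       [-9.74735064e-01,  2.12340475e-01,  6.93042397e-02,
         5.91866495e+02],
       [ 6.93773878e-04,  3.13151275e-01, -9.49703005e-01,
         3.73818289e+02],
       [ 0.00000000e+00,  0.00000000e+00,  0.00000000e+00,
         1.00000000e+00]])}
```

View pics/scene0.png

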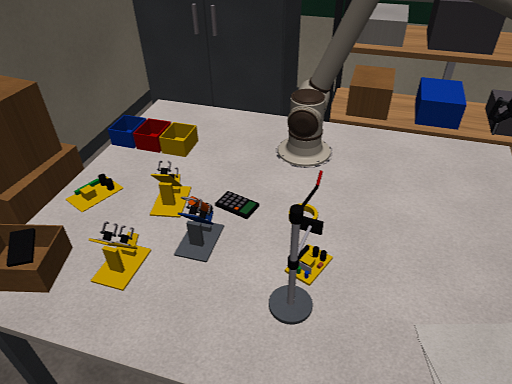

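View pics/top0.png

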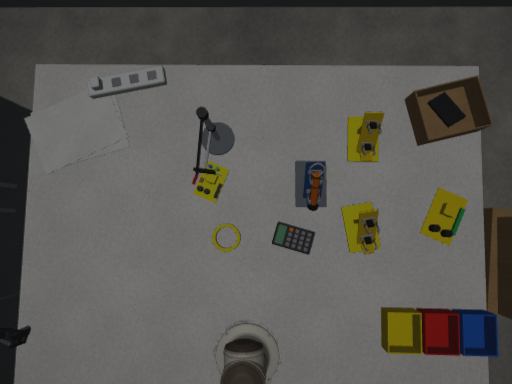

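View pics/wrist0.png

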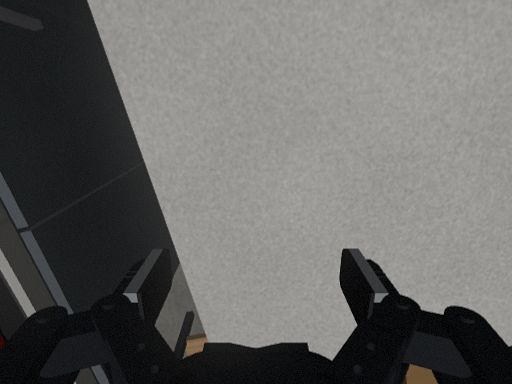

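```bash
cat > h.py <<'E'
import numpy as np,cv2
def load(n):
    z=np.load(n+".npz"); return z["im"],z["d"],z["pose"],z["k"]
def pt(n,u,v,d=None):
    im,D,P,k=load(n); d=D[int(round(v)),int(round(u))] if d is None else d
    return (P@[(u-k[2])/k[0]*d,(v-k[3])/k[1]*d,d,1])[:3]
def cloud(n):
    im,D,P,k=load(n); v,u=np.mgrid[:384,:512]
    c=np.stack([(u-k[2])/k[0]*D,(v-k[3])/k[1]*D,D,np.ones_like(D)],-1)@P.T
    return im,c[...,:3]
def crop(n,u0,v0,u1,v1,f,out):
    im=load(n)[0][v0:v1,u0:u1,::-1]
    cv2.imwrite("pics/"+out,cv2.resize(im,None,fx=f,fy=f,interpolation=cv2.INTER_CUBIC))
E
python3 - <<'E'
from h import *
crop("top0",180,90,400,270,3.5,"c1.png")
crop("scene0",150,150,370,330,3.5,"c2.png")
E
```

```text
(no output)
```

View pics/c1.png

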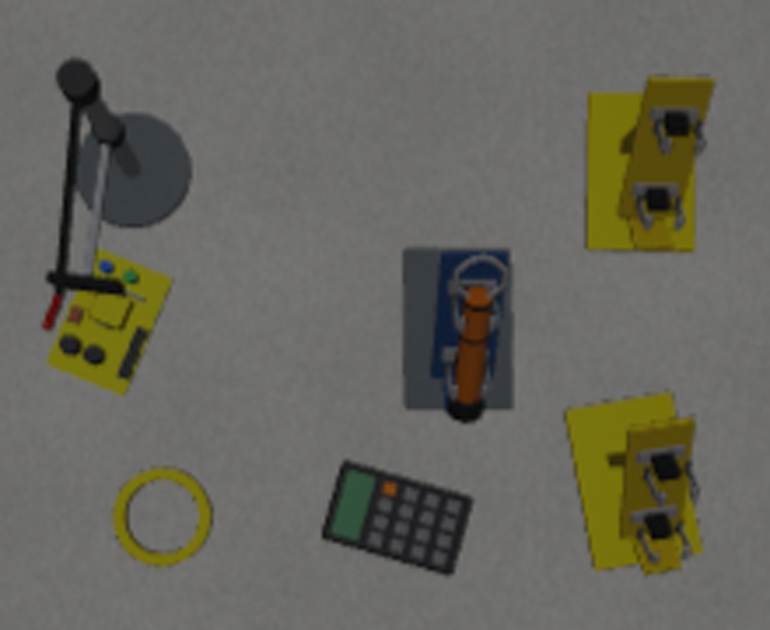

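View pics/c2.png

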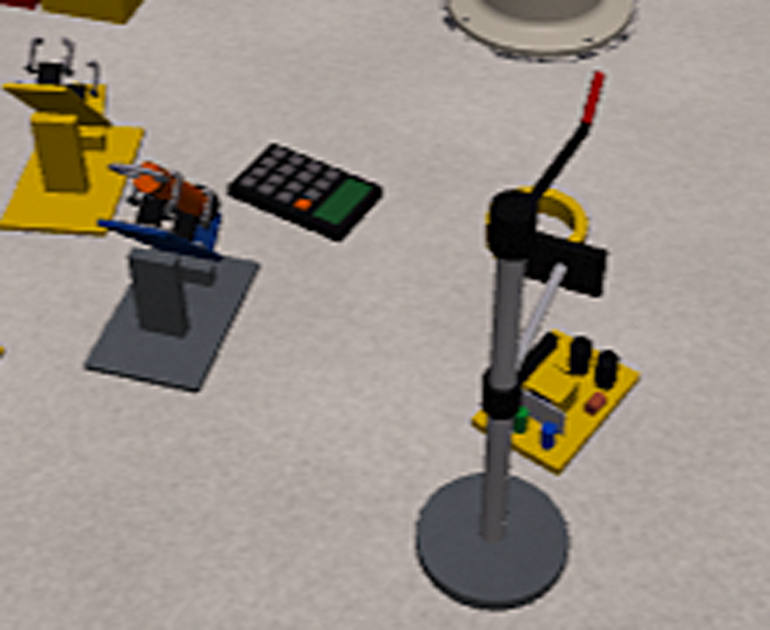

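Run:
```python
from h import *
for n in ("top0","scene0"):
    im,c=cloud(n); r,g,b=[im[...,i].astype(int) for i in range(3)]
    x,y,z=c[...,0],c[...,1],c[...,2]
    red=(r>90)&(g<60)&(b<60)&(z>200)&(z<330)
    print(n,"red",red.sum())
    for v,u in list(zip(*np.nonzero(red)))[::1]: print((u,v),c[v,u].round(1))
    dark=(z>255)&(z<345)&(abs(x-600)<250)&(abs(y)<300)
    P=c[dark]; print("arm pts",len(P))
    if len(P):
        for lo in range(400,850,20):
            s=P[(P[:,0]>=lo)&(P[:,0]<lo+20)]
            if len(s): print(lo,len(s),s.mean(0).round(1))
    org=(r>1.6*g)&(r>80)&(g>b)&(z>60)&(z<220)&(abs(y+200)<150)&(abs(x-650)<200)
    print("orange",org.sum(),c[org].mean(0))
```

```text
top0 red 5
(np.int64(194), np.int64(177)) [534.1 130.9 282.8]
(np.int64(192), np.int64(182)) [519.7 132.8 297.6]
(np.int64(193), np.int64(182)) [519.6 130.  298.8]
(np.int64(192), np.int64(183)) [517.3 132.9 296.2]
(np.int64(193), np.int64(183)) [517.  129.7 299.5]
arm pts 349
500 6 [518.4 130.  298.3]
520 23 [531.  127.3 286.5]
540 22 [550.4 125.3 274.9]
560 25 [569.8 123.4 279.5]
580 25 [590.  121.3 285.5]
600 24 [609.7 118.8 290.9]
620 26 [629.  116.4 295.8]
640 27 [649.8 114.5 300.6]
660 27 [670.4 112.2 306.7]
680 117 [689.5 107.4 314.7]
700 27 [703.7 109.7 325.4]
orange 111 [ 523.75154011 -195.96544478  133.08480054]
scene0 red 35
(np.int64(320), np.int64(171)) [519.5 129.8 298.2]
(np.int64(321), np.int64(171)) [518.9 132.1 298.2]
(np.int64(320), np.int64(172)) [523.  130.5 297.8]
(np.int64(321), np.int64(172)) [523.  132.8 298.3]
(np.int64(319), np.int64(173)) [522.5 128.3 294.1]
(np.int64(320), np.int64(173)) [522.1 130.6 294.3]
(np.int64(321), np.int64(173)) [521.2 132.8 294.2]
(np.int64(319), np.int64(174)) [525.6 129.  293.6]
(np.int64(320), np.int64(174)) [523.9 131.1 292.
[... 991 characters left out ...]
int64(182)) [537.7 127.7 278.8]
(np.int64(318), np.int64(182)) [538.4 130.1 279.8]
(np.int64(319), np.int64(182)) [538.  132.4 280. ]
(np.int64(317), np.int64(183)) [539.9 128.2 277.5]
(np.int64(318), np.int64(183)) [539.6 130.5 277.8]
(np.int64(317), np.int64(184)) [541.6 128.7 276. ]
(np.int64(318), np.int64(184)) [539.7 130.7 275. ]
arm pts 503
500 5 [518.4 132.6 296.7]
520 45 [530.7 131.3 285.9]
540 16 [549.9 129.2 275.4]
560 14 [570.7 127.4 280.4]
580 16 [590.5 125.4 285.5]
600 14 [610.  122.9 291.1]
620 17 [629.  120.7 296.3]
640 18 [649.4 118.7 301.4]
660 1 [678.7 111.1 324.4]
680 144 [693.8 113.4 307.9]
700 213 [703.8 113.  300.7]
orange 59 [ 543.44555398 -191.11750694  147.01420296]
```

Run:
```python
from h import *
crop("top0",185,95,245,210,6,"c3.png"); crop("top0",285,145,345,225,8,"c4.png")
for q in [(295.3,161),(331.5,161),(332,207),(295.3,206.8)]:
    # ray to z=5? print depth pts
    print(q,pt("top0",*q).round(1))
im,c=cloud("top0")
m=(c[...,2]>2)&(c[...,2]<25)
ys,xs=np.nonzero(m[110:165,190:245]); P=c[110:165,190:245][ys,xs]; print("foot",len(P),(P.max(0)+P.min(0))/2)
```

```text
(295.3, 161) [ 622.2 -147.5    4.1]
(331.5, 161) [ 6.245e+02 -2.663e+02 -5.000e-01]
(332, 207) [ 473.5 -267.6    2.3]
(295.3, 206.8) [ 472.2 -149.1    1.8]
foot 1128 [699.86697528 112.75121983  11.77764647]
```

Run:
```python
from h import *
from scipy.optimize import least_squares
for n in ("top0","scene0"):
    im,c=cloud(n); r,g,b=[im[...,i].astype(int) for i in range(3)]
    x,y,z=c[...,0],c[...,1],c[...,2]
    box=(abs(y+200)<70)&(abs(x-550)<120)
    org=(r>1.6*g)&(r>70)&(g>b)&(z>60)&(z<220)&box
    P=c[org]
    # cylinder fit R=12, lean fixed 40deg; params yaw, x0,y0 at z=115
    def f(p,P=P):
        a=np.array([.643*np.cos(p[0]),.643*np.sin(p[0]),.766]); d=P-[p[1],p[2],115]
        return np.linalg.norm(np.cross(d,a),axis=1)-12
    s=least_squares(f,[0,525,-200],loss='soft_l1',f_scale=2)
    print(n,len(P),np.degrees(s.x[0]),s.x[1:],np.abs(s.fun).mean(),np.median(f(s.x)))
    m=(z>1)&(z<14)&(abs(y+205)<80)&(abs(x-550)<110)
    cnt=(m*255).astype(np.uint8); Q=c[m][:,:2].astype(np.float32)
    h=cv2.minAreaRect(Q); print("foot",len(Q),h)
    gr=(z>3)&(z<14)&(abs(r-b)<40)&(abs(y+205)<80)&(abs(x-550)<110); print(cv2.minAreaRect(c[gr][:,:2].astype(np.float32)))
```

```text
top0 168 -4.385115859156395 [ 520.13197134 -197.99927865] 1.649781848273111 -0.0915642097011089
foot 1268 ((549.8737182617188, -204.50372314453125), (158.70892333984375, 219.54632568359375), 89.97674560546875)
((550.784912109375, -204.34219360351562), (158.3926239013672, 217.4566650390625), 89.98641204833984)
scene0 68 2.367690560583375 [ 513.18381801 -195.67014749] 2.54519701851021 -0.7647775959596332
foot 1425 ((550.1787719726562, -205.0084228515625), (219.03501892089844, 159.93663024902344), 0.24466121196746826)
((550.8162841796875, -205.24708557128906), (215.4729461669922, 158.51058959960938), 0.3260064125061035)
```

View pics/c4.png

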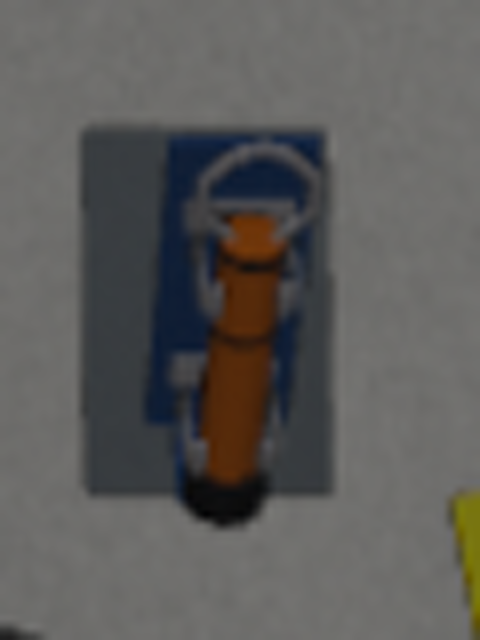

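View pics/c3.png

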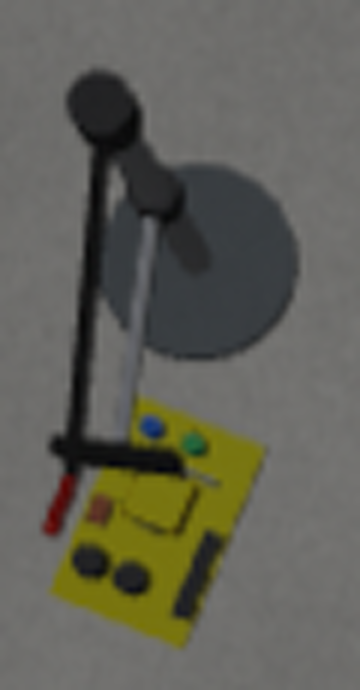

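Emit:
{"name": "servo_tool", "arguments": {"rows": [{"turn":7},{"turn":7},{"turn":7},{"turn":7},{"turn":7},{"turn":7},{"turn":7},{"turn":7},{"turn":7},{"turn":7}]}}

```text
invalid input at $.rows[0]: expected keys fingers, x, y, z, turn
```

Emit:
{"name": "servo_tool", "arguments": {"rows": [{"turn":7},{"turn":7},{"turn":7},{"turn":7},{"turn":7},{"turn":7},{"turn":7},{"turn":7},{"turn":7},{"turn":7}]}}

```text
invalid input at $.rows[0]: expected keys fingers, x, y, z, turn
```

Emit:
{"name": "servo_tool", "arguments": {"rows": [{"turn":7},{"turn":7},{"turn":7},{"turn":6},{"turn":0}]}}

```text
invalid input at $.rows[0]: expected keys fingers, x, y, z, turn
```

Emit:
{"name": "servo_tool", "arguments": {"rows": [{"fingers":8.5,"x":0,"y":0,"z":-1,"turn":7},{"fingers":8.5,"x":0,"y":0,"z":-1,"turn":7},{"fingers":8.5,"x":0,"y":0,"z":-1,"turn":7},{"fingers":8.5,"x":0,"y":0,"z":-1,"turn":7},{"fingers":8.5,"x":0,"y":0,"z":-1,"turn":7},{"fingers":8.5,"x":0,"y":0,"z":-1,"turn":7},{"fingers":8.5,"x":0,"y":0,"z":-1,"turn":7},{"fingers":8.5,"x":0,"y":0,"z":-1,"turn":7},{"fingers":8.5,"x":0,"y":0,"z":-1,"turn":7},{"fingers":8.5,"x":0,"y":0,"z":-1,"turn":7}]}}

```text
clock: 0.98
position: [139.8, 608.9, 331.3]
ee_rot: [0.747, -0.664, 0.0, 0.0]
contact_force: [0.0, 0.7, 0.6]
gripper_width: 85.2
```

Emit:
{"name": "servo_tool", "arguments": {"rows": [{"fingers":8.5,"x":0,"y":0,"z":0,"turn":7},{"fingers":8.5,"x":0,"y":0,"z":0,"turn":7},{"fingers":8.5,"x":0,"y":0,"z":0,"turn":7},{"fingers":8.5,"x":0,"y":0,"z":0,"turn":7},{"fingers":8.5,"x":0,"y":0,"z":0,"turn":7},{"fingers":8.5,"x":0,"y":0,"z":0,"turn":7},{"fingers":8.5,"x":0,"y":0,"z":0,"turn":7},{"fingers":8.5,"x":0,"y":0,"z":0,"turn":7},{"fingers":8.5,"x":0,"y":0,"z":0,"turn":7},{"fingers":8.5,"x":0,"y":0,"z":0,"turn":7}]}}

```text
clock: 1.82
position: [139.9, 608.9, 330.8]
ee_rot: [-0.231, 0.973, -0.0, -0.0]
contact_force: [0.1, -0.1, -0.5]
gripper_width: 84.8
```

Emit:
{"name": "servo_tool", "arguments": {"rows": [{"fingers":8.5,"x":0,"y":0,"z":0,"turn":7},{"fingers":8.5,"x":0,"y":0,"z":0,"turn":7},{"fingers":8.5,"x":0,"y":0,"z":0,"turn":7},{"fingers":8.5,"x":0,"y":0,"z":0,"turn":6},{"fingers":8.5,"x":0,"y":0,"z":0,"turn":0},{"fingers":8.5,"x":0,"y":0,"z":0,"turn":0}]}}

```text
clock: 2.32
position: [159.6, 608.6, 330.2]
ee_rot: [-0.017, 1.0, 0.0, -0.01]
contact_force: [-1.0, 0.4, -0.8]
gripper_width: 85.2
```

```bash
python3 -c "
from bench import arm
s=arm.read_state();print(s['joints'],s['position'],s['ee_rot'])"
```

```text
[ 1.56138361  0.34903831  0.20536107 -0.0200266  -1.42757015 -3.09626804] [159.60291954 608.58707565 330.23435623] [-1.65228369e-02  9.99814348e-01  4.57594699e-05 -9.91274114e-03]
```

Emit:
{"name": "servo_tool", "arguments": {"rows": [{"fingers":8.5,"x":-2,"y":-3.5,"z":0,"turn":0},{"fingers":8.5,"x":-2,"y":-3.5,"z":0,"turn":0},{"fingers":8.5,"x":-2,"y":-3.5,"z":0,"turn":0},{"fingers":8.5,"x":-2,"y":-3.5,"z":0,"turn":0},{"fingers":8.5,"x":-2,"y":-3.5,"z":0,"turn":0},{"fingers":8.5,"x":-2,"y":-3.5,"z":0,"turn":0},{"fingers":8.5,"x":-2,"y":-3.5,"z":0,"turn":0},{"fingers":8.5,"x":-2,"y":-3.5,"z":0,"turn":0},{"fingers":8.5,"x":-2,"y":-3.5,"z":0,"turn":0},{"fingers":8.5,"x":-2,"y":-3.5,"z":0,"turn":0}]}}

```text
clock: 3.15
position: [370.9, 264.1, 326.6]
ee_rot: [-0.018, 1.0, 0.001, -0.01]
contact_force: [1.5, 0.3, 0.5]
gripper_width: 84.9
```

Emit:
{"name": "servo_tool", "arguments": {"rows": [{"fingers":8.5,"x":0,"y":-4,"z":0,"turn":0},{"fingers":8.5,"x":0,"y":-4,"z":0,"turn":0},{"fingers":8.5,"x":0,"y":-4,"z":0,"turn":0},{"fingers":8.5,"x":0,"y":-4,"z":0,"turn":0},{"fingers":8.5,"x":0,"y":-4,"z":0,"turn":0},{"fingers":8.5,"x":0,"y":-4,"z":0,"turn":0},{"fingers":8.5,"x":0,"y":-4,"z":0,"turn":0},{"fingers":8.5,"x":0,"y":-4,"z":0,"turn":0}]}}

```text
clock: 3.82
position: [380.9, -55.6, 326.3]
ee_rot: [-0.018, 1.0, 0.001, -0.009]
contact_force: [1.8, 0.9, -0.1]
gripper_width: 84.9
```

Emit:
{"name": "servo_tool", "arguments": {"rows": [{"fingers":8.5,"x":-2,"y":-3,"z":0,"turn":1},{"fingers":8.5,"x":-2,"y":-3,"z":0,"turn":1},{"fingers":8.5,"x":-2,"y":-3,"z":0,"turn":0},{"fingers":8.5,"x":-2,"y":-3,"z":0,"turn":0},{"fingers":8.5,"x":-2,"y":-2.2,"z":0,"turn":0},{"fingers":8.5,"x":0,"y":0,"z":0,"turn":0},{"fingers":8.5,"x":0,"y":0,"z":0,"turn":0}]}}

```text
clock: 4.4
position: [483.4, -195.6, 322.5]
ee_rot: [0.001, 1.0, 0.001, -0.011]
contact_force: [-0.2, -0.2, -0.6]
gripper_width: 85.1
```

```bash
cat >> h.py <<'E'
def snap(n,tag):
    from bench import arm
    m=arm.camera_model(n); s=arm.read_state(); im,d=arm.get_image(n)
    cv2.imwrite(f"pics/{tag}.png",im[:,:,::-1]); np.savez(f"{tag}.npz",im=im,d=d,pose=m["pose"],k=[m["fx"],m["fy"],m["cx"],m["cy"]]); return s
E
python3 - <<'E'
from h import *
s=snap("wrist","w1"); print(s['position'],s['ee_rot'],s['joints'])
E
```

```text
[ 483.36893557 -195.64198572  322.48158491] [ 1.23557670e-03  9.99936195e-01  5.50271001e-04 -1.12150155e-02] [-7.28297442e-02  1.64821662e-01 -6.92158700e-02  5.18289855e-04
 -1.35921059e+00 -1.50055243e+00]
```

View pics/w1.png

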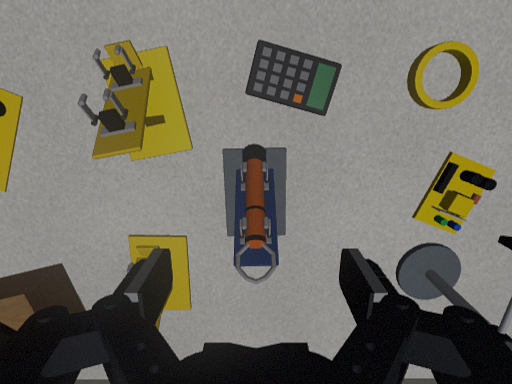

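```bash
cat >> h.py <<'E'
from scipy.optimize import least_squares
def fit(n,x0,free_lean=False,box=None,lean=np.radians(40),zref=115,thr=1.6):
    im,c=cloud(n); r,g,b=[im[...,i].astype(int) for i in range(3)]
    org=(r>thr*g)&(r>70)&(g>=b)&(c[...,2]>60)
    if box is not None: org&=(np.abs(c-box[0])<box[1]).all(-1)
    P=c[org]
    def f(p):
        l=p[3] if free_lean else lean
        a=np.array([np.sin(l)*np.cos(p[0]),np.sin(l)*np.sin(p[0]),np.cos(l)]); d=P-[p[1],p[2],zref]
        return np.linalg.norm(np.cross(d,a),axis=1)-12
    s=least_squares(f,[0,x0[0],x0[1]]+([lean] if free_lean else []),loss='soft_l1',f_scale=1.5)
    l=s.x[3] if free_lean else lean
    a=np.array([np.sin(l)*np.cos(s.x[0]),np.sin(l)*np.sin(s.x[0]),np.cos(l)])
    o=np.array([s.x[1],s.x[2],zref]); t=(P-o)@a
    print(n,len(P),"yaw",np.degrees(s.x[0]),"lean",np.degrees(l),"at zref",s.x[1:3],"res",np.abs(f(s.x)).mean(),"ext",np.percentile(t,[0.5,99.5]))
    return o,a,P,org
E
python3 - <<'E'
from h import *
B=([530,-198,130],[80,60,80])
fit("w1",[518,-198],True,B); o,a,P,org=fit("w1",[518,-198],False,B)
crop("w1",200,130,310,300,5,"c5.png")
E
```

```text
w1 1361 yaw 1.0847579114197425 lean 40.051524368071505 at zref [ 517.56064158 -195.28818049] res 0.8702181613416007 ext [-50.23253637  65.44395869]
w1 1361 yaw 1.084541559510756 lean 40.0 at zref [ 517.56944788 -195.28784137] res 0.8706571476719034 ext [-50.23095787  65.43618462]
```

View pics/c5.png

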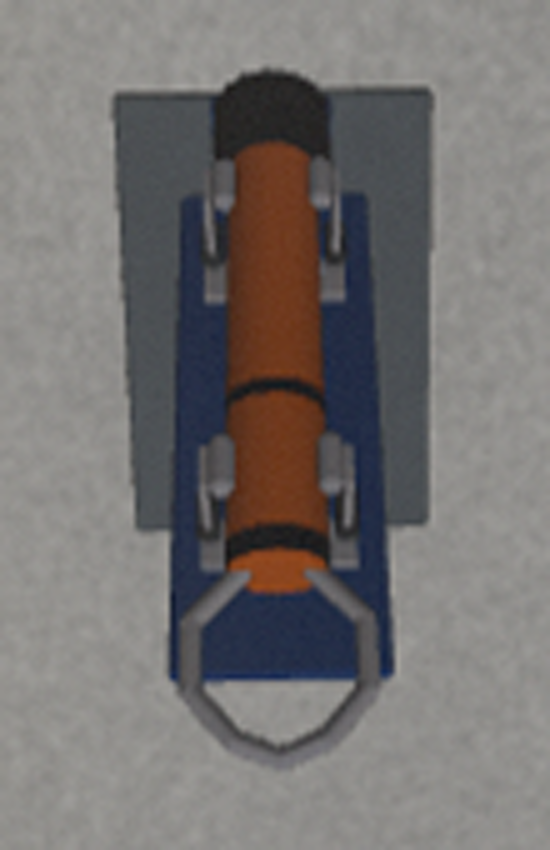

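Run:
```python
from h import *
im,c=cloud("w1"); a=np.array([.6428,.012,.766]); a/=np.linalg.norm(a)
ex=np.array([.766,.0145,-.6428]); ey=np.cross(a,ex)
ey=np.array([-.019,1,0])
o=np.array([517.6,-195.3,115])
sub=c[130:300,200:310].reshape(-1,3)-o
L=np.stack([sub@ex,sub@ey,sub@a],-1)
for lo in range(-60,75,6):
    s=L[(L[:,2]>=lo)&(L[:,2]<lo+6)&(L[:,0]<30)]
    t=s[abs(s[:,1])>13]
    print(lo,"minx",s[:,0].min().round(1),"side:",len(t),(t[:,0].min().round(1),abs(t[:,1]).max().round(1)) if len(t) else "")
```

```text
-60 minx -17.0 side: 14 (np.float64(-9.8), np.float64(15.1))
-54 minx -17.7 side: 7 (np.float64(-8.6), np.float64(15.0))
-48 minx -13.4 side: 30 (np.float64(-12.6), np.float64(19.7))
-42 minx -13.5 side: 61 (np.float64(-13.5), np.float64(19.8))
-36 minx -13.5 side: 56 (np.float64(-13.5), np.float64(19.7))
-30 minx -12.8 side: 0 
-24 minx -13.3 side: 0 
-18 minx -12.9 side: 0 
-12 minx -12.9 side: 0 
-6 minx -13.6 side: 0 
0 minx -14.2 side: 0 
6 minx -13.3 side: 0 
12 minx -13.0 side: 0 
18 minx -13.9 side: 0 
24 minx -13.4 side: 0 
30 minx -13.0 side: 5 (np.float64(-12.5), np.float64(19.8))
36 minx -13.6 side: 59 (np.float64(-13.0), np.float64(20.0))
42 minx -13.8 side: 113 (np.float64(-12.5), np.float64(19.9))
48 minx -13.1 side: 5 (np.float64(-12.4), np.float64(14.6))
54 minx -13.5 side: 0 
60 minx -13.7 side: 0 
66 minx -3.9 side: 21 (np.float64(-3.9), np.float64(17.1))
72 minx -4.0 side: 61 (np.float64(-4.0), np.float64(21.9))
```

Emit:
{"name": "servo_tool", "arguments": {"rows": [{"fingers":8.5,"x":-2,"y":0,"z":0,"turn":-1},{"fingers":8.5,"x":-1.9,"y":0,"z":2,"turn":0},{"fingers":8.5,"x":0,"y":0,"z":3,"turn":0},{"fingers":8.5,"x":0,"y":0,"z":3,"turn":0},{"fingers":8.5,"x":0,"y":0,"z":3,"turn":0},{"fingers":8.5,"x":0,"y":0,"z":1,"turn":0},{"fingers":8.5,"x":0,"y":0,"z":0,"turn":0},{"fingers":8.5,"x":0,"y":0,"z":0,"turn":0}]}}

```text
clock: 5.12
position: [520.2, -194.2, 204.6]
ee_rot: [-0.009, 1.0, -0.0, -0.009]
contact_force: [0.2, -0.5, 0.4]
gripper_width: 85.2
```

Run:
```python
from h import *
s=snap("wrist","w2"); print(s['position'],s['ee_rot'],s['joints'])
B=([530,-198,130],[80,60,80])
fit("w2",[518,-198],False,B)
```

```text
[ 520.18943906 -194.23773947  204.58728   ] [-9.18097999e-03  9.99916487e-01 -1.32428705e-04 -9.09453943e-03] [-0.06455197  0.2962883  -0.1947636   0.00180177 -1.0978655  -1.48871661]
w2 3205 yaw 1.040611427449435 lean 40.0 at zref [ 517.73028938 -195.50439522] res 0.7361087416766259 ext [-50.56858206  65.37113597]
```

View pics/w2.png

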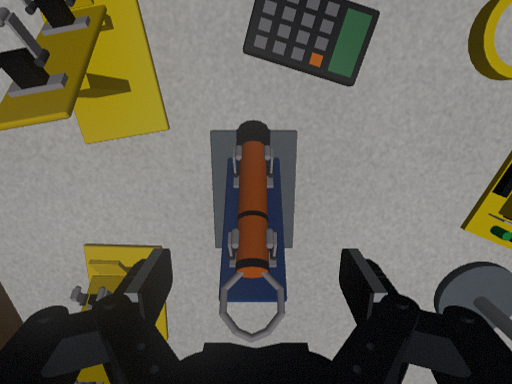

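Emit:
{"name": "servo_tool", "arguments": {"rows": [{"fingers":8.5,"x":0,"y":-0.1,"z":2.5,"turn":0},{"fingers":8.5,"x":0,"y":0,"z":2.5,"turn":0},{"fingers":8.5,"x":0,"y":0,"z":2,"turn":0},{"fingers":8.5,"x":0,"y":0,"z":1.2,"turn":0},{"fingers":8.5,"x":0,"y":0,"z":1,"turn":0},{"fingers":8.5,"x":0,"y":0,"z":0.5,"turn":0},{"fingers":8.5,"x":0,"y":0,"z":0.5,"turn":0},{"fingers":8.5,"x":0,"y":0,"z":0,"turn":0},{"fingers":8.5,"x":0,"y":0,"z":0,"turn":0}]}}

```text
clock: 5.92
position: [518.4, -195.7, 102.0]
ee_rot: [-0.008, 1.0, 0.0, -0.009]
contact_force: [0.6, -0.0, -0.0]
gripper_width: 84.9
```

Run:
```python
from h import *
s=snap("wrist","w3"); print(s['position'],s['ee_rot'])
B=([530,-198,130],[80,60,80])
fit("w3",[518,-198],False,B)
```

```text
[ 518.37893127 -195.68370973  101.96384432] [-8.45171602e-03  9.99923113e-01  2.18461526e-04 -9.07128921e-03]
w3 7450 yaw 1.0368319095122376 lean 40.0 at zref [ 517.77400391 -195.67104166] res 0.5334317146948472 ext [-50.97374804  39.07167939]
```

View pics/w3.png

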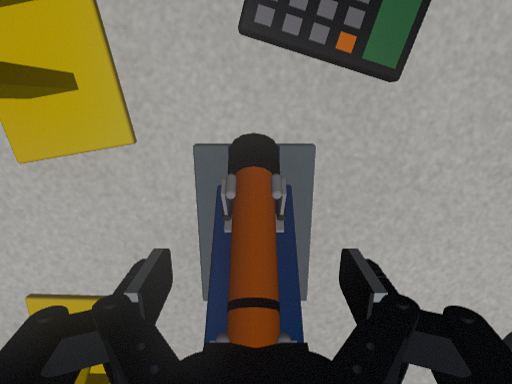

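Emit:
{"name": "servo_tool", "arguments": {"rows": [{"fingers":2,"x":0,"y":0,"z":0,"turn":0},{"fingers":1.5,"x":0,"y":0,"z":0,"turn":0},{"fingers":1.5,"x":0,"y":0,"z":0,"turn":0},{"fingers":1.5,"x":0,"y":0,"z":0,"turn":0},{"fingers":1.5,"x":0,"y":0,"z":0,"turn":0},{"fingers":1.5,"x":0,"y":0,"z":0,"turn":0},{"fingers":1.5,"x":0,"y":0,"z":0,"turn":0},{"fingers":1.5,"x":0,"y":0,"z":0,"turn":0}]}}

```text
clock: 6.63
position: [517.8, -195.9, 101.5]
ee_rot: [-0.008, 1.0, 0.0, -0.01]
contact_force: [-0.1, -1.8, 3.8]
gripper_width: 22.3
```

Run:
```python
from h import *
s=snap("wrist","w4"); print(s['position'],s['contact_force'],s['wrist_torque'],s['gripper_width'])
```

```text
[ 517.84982578 -195.91124392  101.50348277] [-0.07106129 -1.79745224  3.77832538] [-0.5695327   0.14946217 -0.01461355] 22.323836404030626
```

View pics/w4.png

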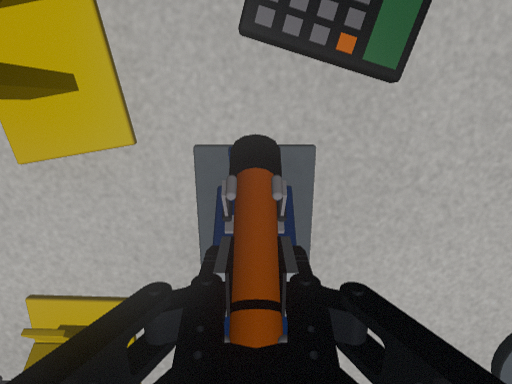

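Emit:
{"name": "servo_tool", "arguments": {"rows": [{"fingers":1.5,"x":0.39,"y":0,"z":-0.31,"turn":0},{"fingers":1.5,"x":0.39,"y":0,"z":-0.31,"turn":0},{"fingers":1.5,"x":0.39,"y":0,"z":-0.31,"turn":0},{"fingers":1.5,"x":0.39,"y":0,"z":-0.31,"turn":0},{"fingers":1.5,"x":0.39,"y":0,"z":-0.31,"turn":0},{"fingers":1.5,"x":0.39,"y":0,"z":-0.31,"turn":0},{"fingers":1.5,"x":0.39,"y":0,"z":-0.31,"turn":0},{"fingers":1.5,"x":0.39,"y":0,"z":-0.31,"turn":0},{"fingers":1.5,"x":0.39,"y":0,"z":-0.31,"turn":0},{"fingers":1.5,"x":0.39,"y":0,"z":-0.31,"turn":0}]}}

```text
clock: 7.52
position: [478.8, -196.2, 133.2]
ee_rot: [-0.008, 1.0, 0.0, -0.01]
contact_force: [-1.1, -0.5, -1.8]
gripper_width: 22.4
```

Emit:
{"name": "servo_tool", "arguments": {"rows": [{"fingers":1.5,"x":0.8,"y":0,"z":-0.6,"turn":0},{"fingers":1.5,"x":0.8,"y":0,"z":-0.6,"turn":0},{"fingers":1.5,"x":0.8,"y":0,"z":-0.6,"turn":0},{"fingers":1.5,"x":0.8,"y":0,"z":-1,"turn":0},{"fingers":1.5,"x":0,"y":0,"z":-1,"turn":0},{"fingers":1.5,"x":0,"y":0,"z":0,"turn":0}]}}

```text
clock: 8.02
position: [448.7, -197.2, 174.4]
ee_rot: [-0.008, 1.0, -0.0, -0.007]
contact_force: [0.8, 0.7, -0.9]
gripper_width: 22.8
```

Run:
```python
from h import *
s=snap("wrist","w5"); print(s['position'],s['contact_force'],s['wrist_torque'],s['gripper_width'])
snap("scene","s5"); snap("top","t5")
B=(s['position']+[20,0,30],[90,60,90])
fit("w5",s['position'][:2],True,B,zref=s['position'][2]+13)
fit("s5",s['position'][:2],True,B,zref=s['position'][2]+13)
crop("s5",130,110,330,260,4,"c6.png")
```

```text
[ 448.73078804 -197.24290838  174.37318747] [ 0.79679896  0.68001021 -0.91590812] [-0.05269087 -0.12866824  0.01371182] 22.774506567023533
w5 7440 yaw 1.3154752941529626 lean 39.67974279517843 at zref [ 448.33390749 -196.0645492 ] res 0.5348557955278347 ext [-50.30528937  38.98337318]
s5 48 yaw 2.621078789884222 lean 37.79862920145752 at zref [ 443.62684544 -195.1092807 ] res 3.0977489075603244 ext [-38.24037759  97.23456018]
```

View pics/w5.png

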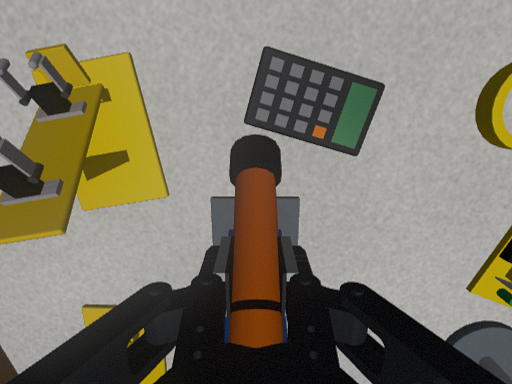

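View pics/c6.png

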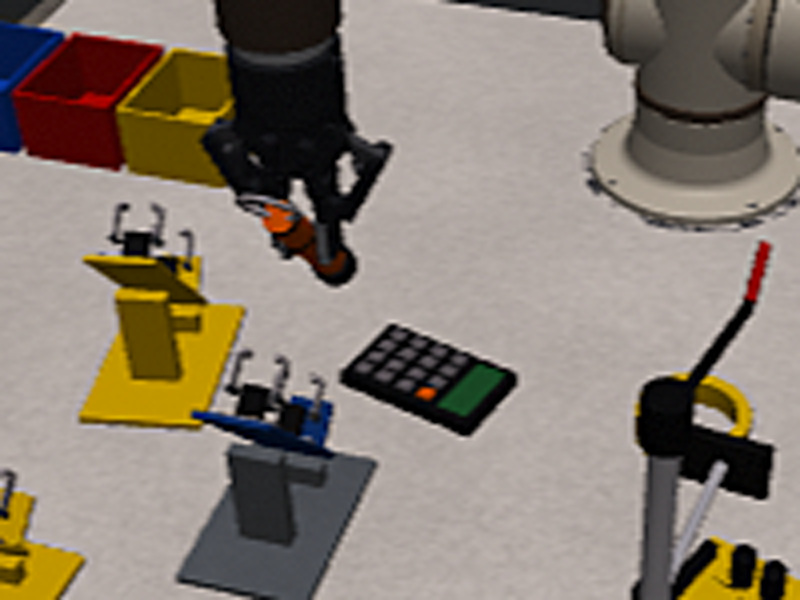

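Emit:
{"name": "servo_tool", "arguments": {"rows": [{"fingers":1.5,"x":0,"y":0,"z":-1.5,"turn":2},{"fingers":1.5,"x":0,"y":0,"z":-1.5,"turn":2},{"fingers":1.5,"x":0,"y":0,"z":-1.5,"turn":2},{"fingers":1.5,"x":0,"y":0,"z":-1.5,"turn":1},{"fingers":1.5,"x":0,"y":0,"z":-1.2,"turn":0},{"fingers":1.5,"x":1,"y":1.5,"z":0,"turn":0},{"fingers":1.5,"x":1,"y":2.5,"z":0,"turn":0},{"fingers":1.5,"x":1,"y":2.5,"z":0,"turn":0},{"fingers":1.5,"x":0,"y":2.5,"z":0,"turn":0},{"fingers":1.5,"x":0,"y":2.5,"z":0,"turn":0}]}}

```text
clock: 9.0
position: [430.9, -78.4, 243.4]
ee_rot: [0.053, 0.999, -0.0, -0.01]
contact_force: [0.3, 1.5, -1.0]
gripper_width: 22.5
```

Emit:
{"name": "servo_tool", "arguments": {"rows": [{"fingers":1.5,"x":0,"y":2.5,"z":0,"turn":0},{"fingers":1.5,"x":0,"y":2.5,"z":0,"turn":0},{"fingers":1.5,"x":0,"y":2.5,"z":0,"turn":0},{"fingers":1.5,"x":0,"y":2.5,"z":0,"turn":0},{"fingers":1.5,"x":0,"y":2,"z":0,"turn":0},{"fingers":1.5,"x":0,"y":1,"z":0,"turn":0},{"fingers":1.5,"x":0,"y":0,"z":0,"turn":0},{"fingers":1.5,"x":0,"y":0,"z":0,"turn":0}]}}

```text
clock: 9.67
position: [445.2, 50.0, 243.2]
ee_rot: [0.052, 0.999, -0.001, -0.011]
contact_force: [-1.2, -0.5, -1.8]
gripper_width: 22.2
```

Run:
```python
from h import *
s=snap("wrist","w6"); print(s['position'],s['ee_rot'],s['gripper_width'],s['joints'])
B=(s['position']+[20,0,30],[90,60,90])
fit("w6",s['position'][:2],True,B,zref=s['position'][2]+13)
```

```text
[445.17864556  49.95479499 243.1719967 ] [ 5.22636124e-02  9.98577028e-01 -5.90573631e-04 -1.05870416e-02] 22.152139262955036 [ 0.46970448  0.07996693 -0.36454077 -0.0104669  -1.14525334 -2.14067022]
w6 7373 yaw -5.534501474118946 lean 40.06617325674973 at zref [444.79539492  51.15988459] res 0.5305376377643278 ext [-50.33625086  39.01665884]
```

View pics/w6.png

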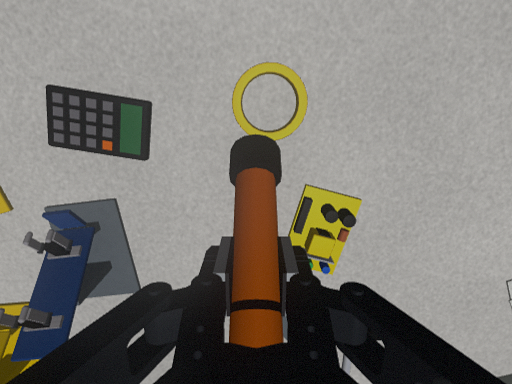

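Emit:
{"name": "servo_tool", "arguments": {"rows": [{"fingers":1.5,"x":1,"y":1,"z":-0.1,"turn":0.6},{"fingers":1.5,"x":0.9,"y":2,"z":0,"turn":0},{"fingers":1.5,"x":0,"y":2,"z":0,"turn":0},{"fingers":1.5,"x":0,"y":2,"z":0,"turn":0},{"fingers":1.5,"x":0,"y":1.2,"z":0,"turn":0},{"fingers":1.5,"x":0,"y":0.5,"z":0,"turn":0},{"fingers":1.5,"x":0,"y":0,"z":0,"turn":0},{"fingers":1.5,"x":0,"y":0,"z":0,"turn":0}]}}

```text
clock: 10.38
position: [436.4, 137.7, 244.7]
ee_rot: [0.058, 0.998, -0.001, -0.01]
contact_force: [-0.7, 0.2, -0.8]
gripper_width: 22.2
```

Run:
```python
from h import *
s=snap("scene","s7"); snap("top","t7");print(s['position'],s['ee_rot'],s['gripper_width'])
crop("s7",240,80,400,220,5,"c7.png"); crop("t7",140,90,260,220,5,"c8.png")
im,c=cloud("s7")
```

```text
[436.41201585 137.71961477 244.73214151] [ 5.82325692e-02  9.98250179e-01 -5.84209305e-04 -1.02570148e-02] 22.181820048253137
```

View pics/c7.png

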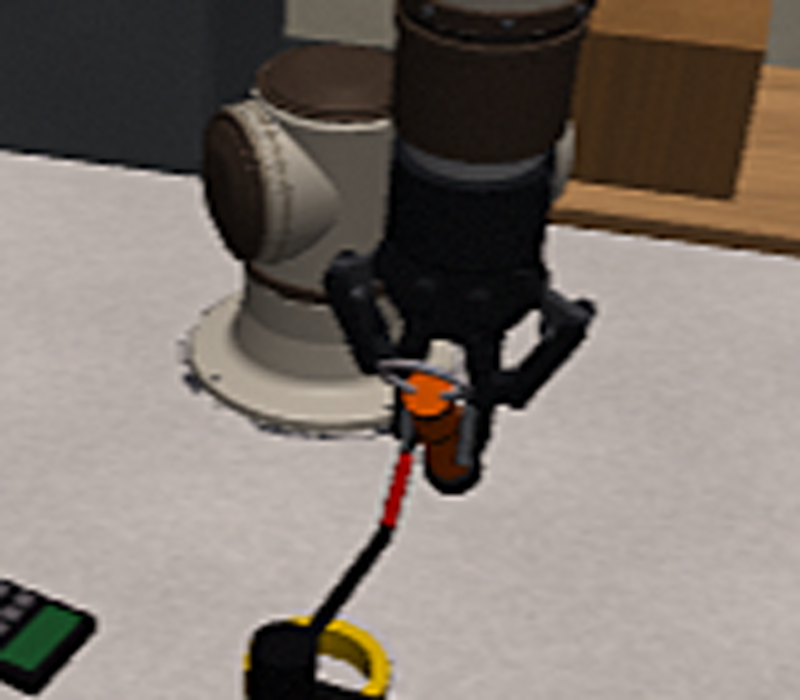

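View pics/c8.png

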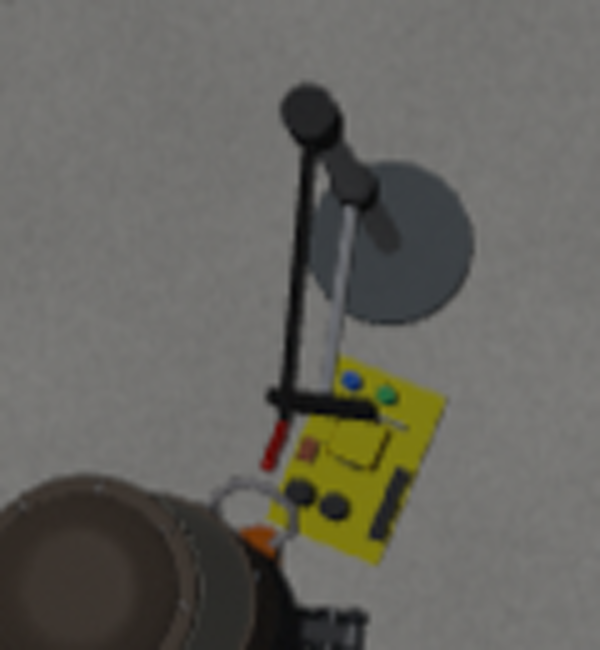

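Run:
```python
from h import *
bend=np.array([550,127.5,270]); u=np.array([.9942,-.108,0]); w=np.array([.108,.9942,0])
for n,(u0,v0,u1,v1) in (("t7",(178,182,205,200)),("s7",(312,150,336,166))):
    im,c=cloud(n); S=c[v0:v1,u0:u1].reshape(-1,3)-bend
    L=np.stack([S@u,S@w,S[:,2]],-1)
    a=np.array([.643,0,.766]); mid=np.array([-115,0,244.7+13-270+0.])
    D=L-mid; al=D@[.643,0,.766]; pe=D@[.766,0,-.643]
    m=(al>70)&(al<125)&(abs(pe)<8)&(abs(L[:,1])<35)
    q=L[m]; print(n,m.sum(),"al max",al[m].max(),"lat",q[:,1].min(),q[:,1].max(),"perp",np.median(pe[m]))
    for lo in (70,80,90,100,105,110):
        k=m&(al>=lo)&(al<lo+5); 
        if k.any(): print(lo,L[k][:,1].min().round(1),L[k][:,1].max().round(1))
    R=(c-bend)
    im=im.astype(int); red=(im[...,0]>80)&(im[...,1]<60)&(im[...,2]<60)&(c[...,2]>262)&(c[...,2]<330)
    R=R[red]; print("red lat",(R@w).mean(), "x",(R@u).min(),(R@u).max(),"n",len(R))
```

```text
t7 61 al max 112.47275641361453 lat -25.62573560386028 17.768180723756405 perp 0.3500312859000364
70 -19.3 -7.7
80 -24.5 -21.8
90 -24.8 17.8
100 -20.7 14.1
105 -16.1 9.1
110 -12.3 -3.3
red lat -2.2499621943647257 x -76.10610204793034 -7.4545588733690975 n 39
s7 60 al max 112.60405854061891 lat -22.023591965609125 21.1561153130277 perp 1.1519283036702923
70 -15.6 10.8
80 -19.1 -19.1
90 -18.0 20.3
100 -14.2 16.4
105 -11.5 9.0
110 3.6 3.8
red lat -0.14417016093315121 x -107.34014173508571 -6.472457168063251 n 49
```

Emit:
{"name": "servo_tool", "arguments": {"rows": [{"fingers":1.5,"x":0,"y":0.15,"z":0,"turn":0},{"fingers":1.5,"x":-0.4,"y":0,"z":0.4,"turn":0},{"fingers":1.5,"x":-0.4,"y":0,"z":0.4,"turn":0},{"fingers":1.5,"x":-0.4,"y":0,"z":0.4,"turn":0},{"fingers":1.5,"x":-0.4,"y":0,"z":0.4,"turn":0},{"fingers":1.5,"x":-0.4,"y":0,"z":0.4,"turn":0},{"fingers":1.5,"x":-0.4,"y":0,"z":0.4,"turn":0},{"fingers":1.5,"x":0,"y":0,"z":0,"turn":0},{"fingers":1.5,"x":0,"y":0,"z":0,"turn":0}]}}

```text
clock: 11.23
position: [460.2, 137.0, 220.0]
ee_rot: [0.058, 0.998, -0.001, -0.01]
contact_force: [-0.9, 0.0, -1.4]
gripper_width: 22.1
```

Run:
```python
from h import *
s=snap("scene","s8"); snap("top","t8");print(s['position'],s['ee_rot'],s['gripper_width'],s['contact_force'],s['wrist_torque'])
crop("s8",260,110,380,215,6,"c9.png"); crop("t8",150,150,240,220,8,"c10.png")
```

```text
[460.18968272 137.0234571  220.00008561] [ 5.81337082e-02  9.98255259e-01 -6.18996283e-04 -1.03211666e-02] 22.09002566550594 [-0.92376069  0.03697608 -1.39845717] [-0.01432085 -0.08268522 -0.02538265]
```

View pics/c9.png

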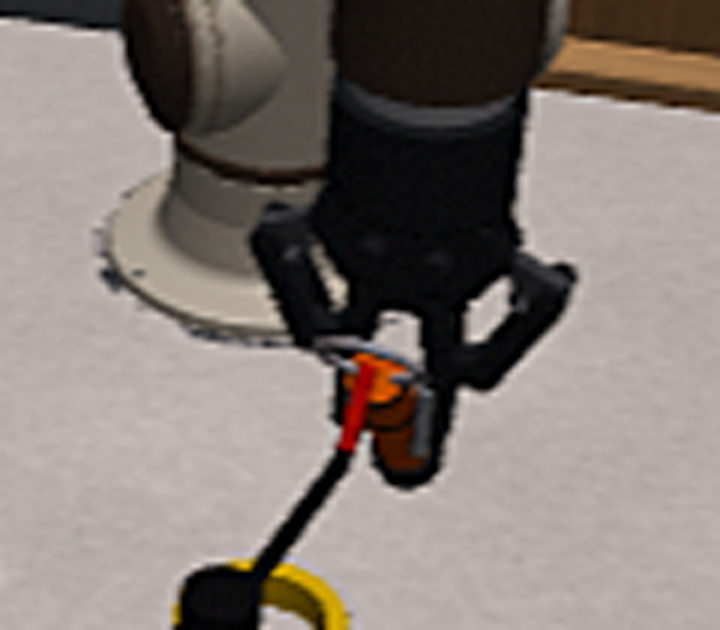

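View pics/c10.png

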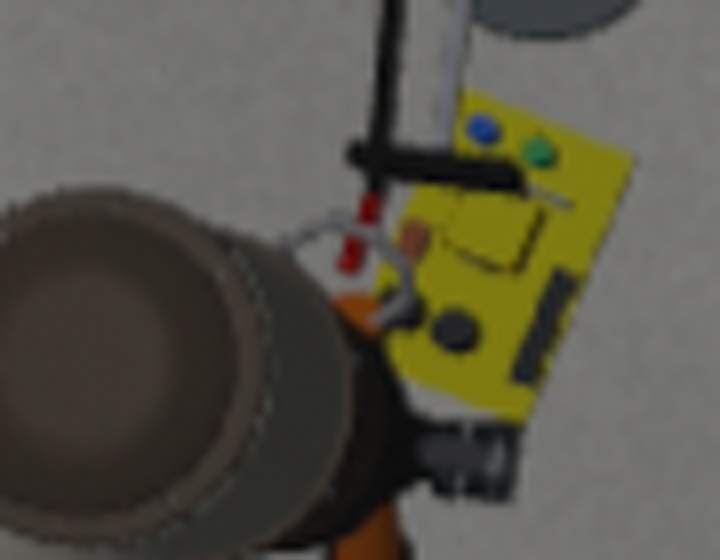

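Emit:
{"name": "servo_tool", "arguments": {"rows": [{"fingers":1.5,"x":-0.4,"y":0,"z":0.4,"turn":0},{"fingers":1.5,"x":-0.45,"y":0,"z":0.4,"turn":0},{"fingers":1.5,"x":0,"y":0,"z":0.4,"turn":0},{"fingers":1.5,"x":0,"y":0,"z":0.3,"turn":0},{"fingers":1.5,"x":0,"y":0,"z":0.2,"turn":0},{"fingers":1.5,"x":0,"y":0,"z":0,"turn":0},{"fingers":1.5,"x":0,"y":0,"z":0,"turn":0}]}}

```text
clock: 11.92
position: [468.1, 136.2, 203.2]
ee_rot: [0.058, 0.998, -0.0, -0.01]
contact_force: [0.2, -0.9, -1.0]
gripper_width: 22.5
```

Run:
```python
from h import *
s=snap("scene","s9"); snap("top","t9");snap("wrist","w9");print(s['position'],s['ee_rot'],s['gripper_width'],s['contact_force'],s['wrist_torque'])
crop("s9",260,110,380,215,6,"c11.png"); crop("t9",150,150,240,220,8,"c12.png")
B=(s['position']+[20,0,30],[90,60,90])
fit("w9",s['position'][:2],True,B,zref=s['position'][2]+13)
```

```text
[468.134651   136.20215095 203.22025091] [ 5.78864054e-02  9.98273363e-01 -3.47099992e-04 -9.96676972e-03] 22.52673957723905 [ 0.24600588 -0.91972015 -0.968131  ] [-0.04872232 -0.05592863 -0.02594391]
w9 7318 yaw -6.245066716285116 lean 39.950738119861185 at zref [467.68202647 137.51388735] res 0.5086464527144129 ext [-49.93623357  39.09889828]
```

View pics/c11.png

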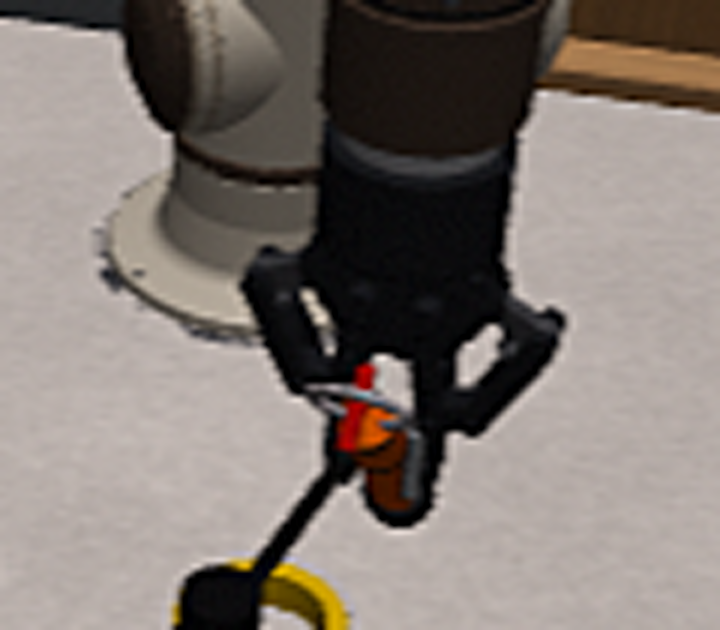

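View pics/c12.png

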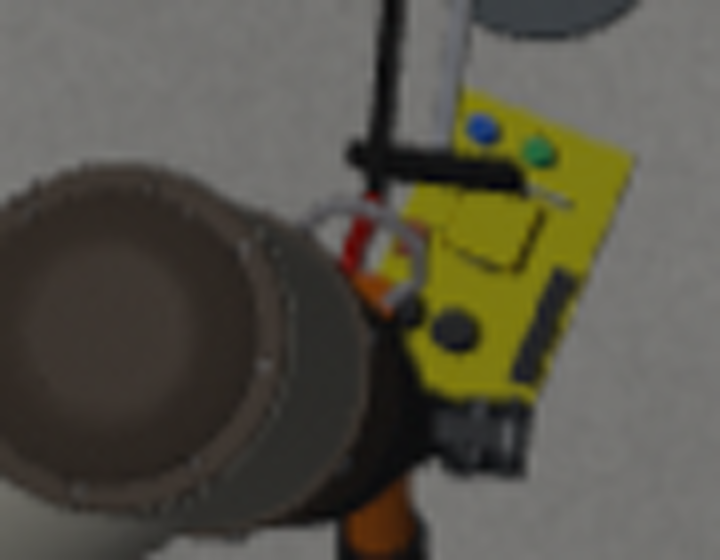

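Emit:
{"name": "servo_tool", "arguments": {"rows": [{"fingers":1.5,"x":0,"y":0,"z":0.2,"turn":0},{"fingers":1.5,"x":0,"y":0,"z":0.2,"turn":0},{"fingers":1.5,"x":0,"y":0,"z":0,"turn":0},{"fingers":1.5,"x":0,"y":0,"z":0,"turn":0}]}}

```text
clock: 12.4
position: [468.0, 136.2, 199.1]
ee_rot: [0.058, 0.998, -0.0, -0.01]
contact_force: [-0.4, -0.2, -0.7]
gripper_width: 22.1
```

Emit:
{"name": "servo_tool", "arguments": {"rows": [{"fingers":1.5,"x":0,"y":0,"z":0.2,"turn":0},{"fingers":1.5,"x":0,"y":0,"z":0,"turn":0},{"fingers":1.5,"x":0,"y":0,"z":0,"turn":0}]}}

```text
clock: 12.65
position: [468.0, 136.2, 197.2]
ee_rot: [0.058, 0.998, -0.0, -0.01]
contact_force: [-0.4, 0.7, -2.0]
gripper_width: 22.5
```

Run:
```python
from h import *
s=snap("scene","s10"); print(s['position'],s['contact_force'],s['wrist_torque'])
crop("s10",290,150,350,205,12,"c13.png")
```

```text
[468.04037511 136.18181869 197.19862744] [-0.38402272  0.6722051  -1.99927804] [-0.01022654  0.0160363  -0.05096837]
```

View pics/c13.png

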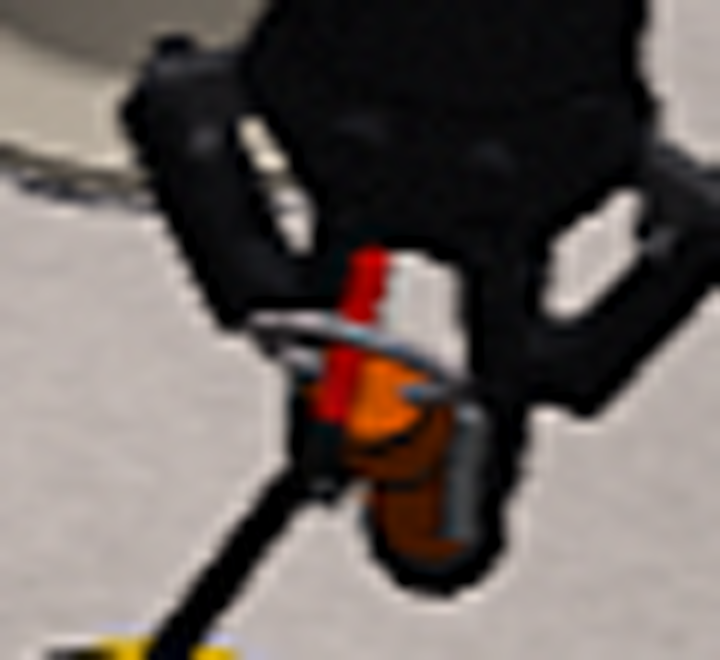

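Emit:
{"name": "servo_tool", "arguments": {"rows": [{"fingers":1.5,"x":-0.3,"y":0,"z":0.3,"turn":0},{"fingers":1.5,"x":0,"y":0,"z":0,"turn":0},{"fingers":1.5,"x":0,"y":0,"z":0,"turn":0}]}}

```text
clock: 12.95
position: [471.1, 135.8, 194.0]
ee_rot: [0.058, 0.998, -0.0, -0.01]
contact_force: [0.3, 0.6, -1.6]
gripper_width: 22.6
```

Emit:
{"name": "servo_tool", "arguments": {"rows": [{"fingers":3,"x":0,"y":0,"z":0,"turn":0},{"fingers":5,"x":0,"y":0,"z":0,"turn":0},{"fingers":6,"x":0,"y":0,"z":0,"turn":0},{"fingers":6,"x":0,"y":0,"z":0,"turn":0}]}}

```text
clock: 13.28
position: [471.2, 136.0, 194.6]
ee_rot: [0.058, 0.998, -0.0, -0.01]
contact_force: [-0.1, 0.1, 0.0]
gripper_width: 59.9
```

Run:
```python
from h import *
s=snap("scene","s11");snap("wrist","w11"); print(s['position'],s['contact_force'],s['gripper_width'])
crop("s11",260,130,380,240,6,"c14.png")
```

```text
[471.18553271 135.97499758 194.57510744] [-0.14585984  0.12576283  0.0209072 ] 59.92704927715791
```

View pics/c14.png

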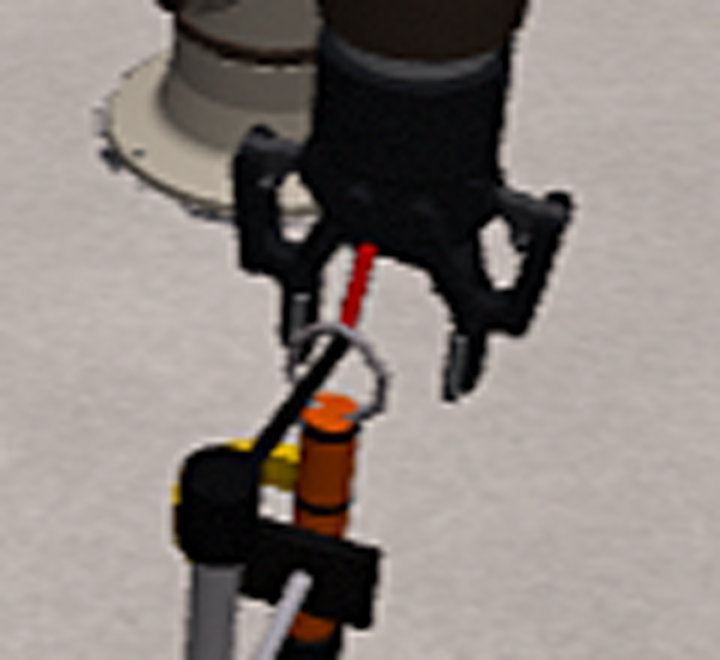

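View pics/w11.png

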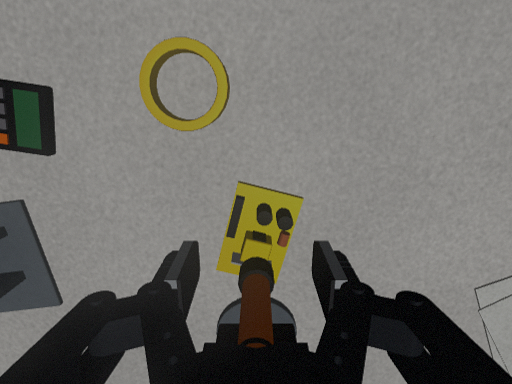

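Hung in the bend. Backing the gripper off along the stand's -x.

Emit:
{"name": "servo_tool", "arguments": {"rows": [{"fingers":6,"x":1,"y":0,"z":0,"turn":0},{"fingers":6,"x":1,"y":0,"z":0,"turn":0},{"fingers":6,"x":1,"y":0,"z":0,"turn":0},{"fingers":6,"x":1,"y":0,"z":0,"turn":0},{"fingers":6,"x":1,"y":0,"z":-1,"turn":0},{"fingers":6,"x":1,"y":0,"z":-1,"turn":0},{"fingers":6,"x":1,"y":0,"z":-1,"turn":0},{"fingers":6,"x":0,"y":0,"z":0,"turn":0},{"fingers":6,"x":0,"y":0,"z":0,"turn":0},{"fingers":6,"x":0,"y":0,"z":0,"turn":0}]}}

```text
clock: 14.22
position: [401.8, 144.0, 225.3]
ee_rot: [0.058, 0.998, -0.0, -0.01]
contact_force: [-0.8, -0.2, -0.6]
gripper_width: 59.9
```

Emit:
{"name": "servo_tool", "arguments": {"rows": [{"fingers":6,"x":0,"y":0,"z":0,"turn":0},{"fingers":6,"x":0,"y":0,"z":0,"turn":0},{"fingers":6,"x":0,"y":0,"z":0,"turn":0},{"fingers":6,"x":0,"y":0,"z":0,"turn":0},{"fingers":6,"x":0,"y":0,"z":0,"turn":0},{"fingers":6,"x":0,"y":0,"z":0,"turn":0},{"fingers":6,"x":0,"y":0,"z":0,"turn":0},{"fingers":6,"x":0,"y":0,"z":0,"turn":0},{"fingers":6,"x":0,"y":0,"z":0,"turn":0},{"fingers":6,"x":0,"y":0,"z":0,"turn":0}]}}

```text
clock: 15.05
position: [402.1, 144.0, 225.7]
ee_rot: [0.058, 0.998, -0.0, -0.01]
contact_force: [0.4, 0.0, 0.6]
gripper_width: 60.4
```

Emit:
{"name": "servo_tool", "arguments": {"rows": [{"fingers":6,"x":0,"y":0,"z":0,"turn":0},{"fingers":6,"x":0,"y":0,"z":0,"turn":0},{"fingers":6,"x":0,"y":0,"z":0,"turn":0},{"fingers":6,"x":0,"y":0,"z":0,"turn":0},{"fingers":6,"x":0,"y":0,"z":0,"turn":0},{"fingers":6,"x":0,"y":0,"z":0,"turn":0},{"fingers":6,"x":0,"y":0,"z":0,"turn":0},{"fingers":6,"x":0,"y":0,"z":0,"turn":0},{"fingers":6,"x":0,"y":0,"z":0,"turn":0},{"fingers":6,"x":0,"y":0,"z":0,"turn":0}]}}

```text
clock: 15.88
position: [402.1, 144.0, 225.7]
ee_rot: [0.058, 0.998, -0.0, -0.01]
contact_force: [0.3, 0.5, -0.3]
gripper_width: 59.8
```

Run:
```python
from h import *
s=snap("scene","s12"); print(s['clock'],s['position'])
crop("s12",240,130,380,290,4,"c15.png"); snap("top","t12")
B=([555,125,190],[60,50,90])
fit("s12",[550,125],True,B,lean=.1,zref=170)
```

```text
15.8833 [402.1045776  143.95784399 225.65642184]
s12 171 yaw -58.06057738376834 lean 1.1991435414168812 at zref [544.17605215 129.9378485 ] res 2.074453700576303 ext [-49.69089628 109.34944436]
```

Emit:
{"name": "servo_tool", "arguments": {"rows": [{"fingers":6,"x":0,"y":0,"z":0,"turn":0},{"fingers":6,"x":0,"y":0,"z":0,"turn":0},{"fingers":6,"x":0,"y":0,"z":0,"turn":0},{"fingers":6,"x":0,"y":0,"z":0,"turn":0}]}}

```text
clock: 16.32
position: [402.1, 144.0, 225.7]
ee_rot: [0.058, 0.998, -0.0, -0.01]
contact_force: [-0.7, 0.7, 0.6]
gripper_width: 60.0
```

Run:
```python
from h import *
snap("scene","s13")
B=([555,125,190],[60,50,90])
fit("s13",[550,125],True,B,lean=.1,zref=170)
a,b=load("s12")[0].astype(int),load("s13")[0].astype(int)
print("moved px",(abs(a-b).max(-1)[130:290,240:380]>40).sum())
# bystanders: before vs after, top
crop("t12",160,90,400,270,3.2,"c16.png")
a,b=load("top0")[0].astype(int),load("t12")[0].astype(int); m=(abs(a-b).max(-1)>30)
for k,(u0,v0,u1,v1) in dict(tape=(208,218,245,256),calc=(268,218,318,256),board=(190,160,232,205)).items(): print(k,m[v0:v1,u0:u1].sum())
```

```text
s13 171 yaw -71.03613313352365 lean 2.2909572844540853 at zref [544.23838289 130.31064821] res 2.0189745394342355 ext [-49.40467829 109.02363901]
moved px 0
tape 45
calc 0
board 142
```

View pics/c15.png

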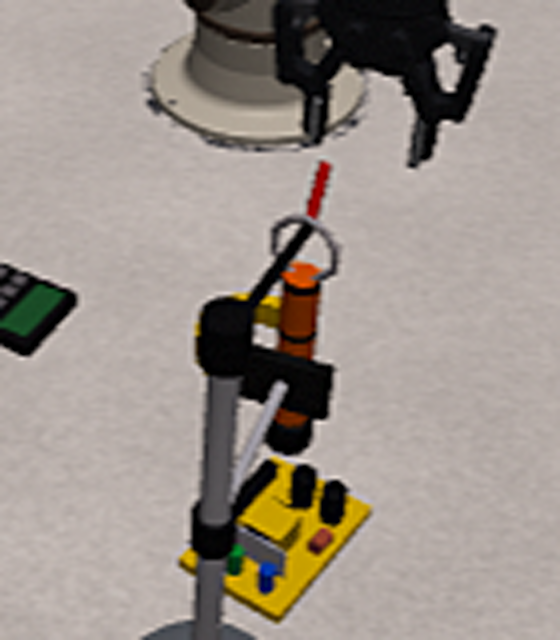

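View pics/c16.png

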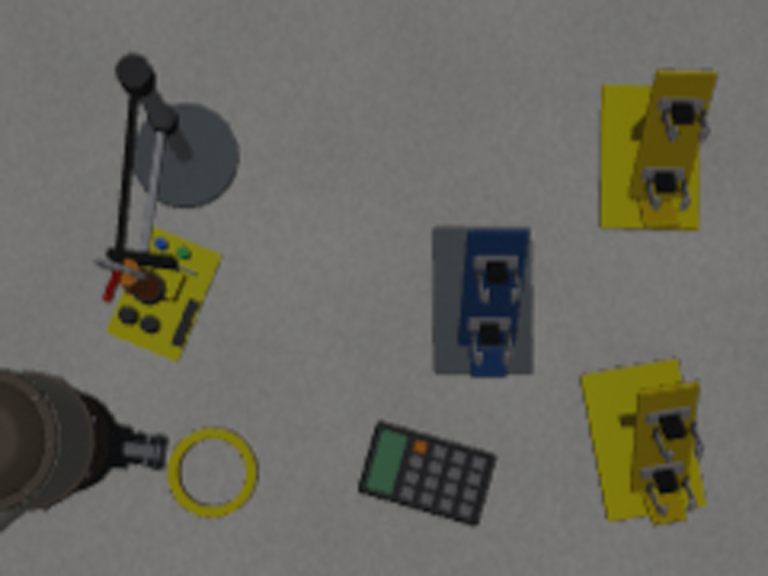

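```bash
python3 -c "
from bench import arm
print(arm.job_done())"
```

```text
the job is handed in; nothing more can be done
None
```

The torch hangs by its loop in the bend of the hook, lens down above the circuit board, and I handed the job in at about 16 s of the 56 s allowed. The hand-in gave no verdict.

I gripped the torch midway between the clips and pulled it out at right angles to the slope. I then turned it to line up with the stand, threaded the loop over the red tip, opened the fingers, and backed the gripper off about 70 mm and up about 30 mm.

What the last checks showed:
- **Torch at rest:** it leans 1–2° from vertical. Two scene pictures about 0.4 s apart showed no changed pixels around it. This lean fit was rough, with about 2 mm residual. The loop sits in the bend in the picture; I did not measure its distance from the bend.
- **Robot clear:** the force readings were only noise, below about 1 N, and the gripper is clear of everything in the pictures.
- **Calculator:** no pixels changed between the first and last top pictures.
- **Board and tape:** 142 pixels changed over the board and 45 over the tape. I put these down to the torch and the gripper now covering part of the view. Neither looks moved, but I did not measure their positions again.

One thing did not go to plan. On the first turn the last joint reached its limit, which shifted the tool by 20 mm and left it tilted about 1°. I allowed for that in the later moves.

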